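# Clear the chips from a rail fixture and lock a flap segment onto its rails

### The arm

A 6-joint arm with a two-finger parallel gripper is mounted at the origin on the work surface. World frame = base frame: x ahead of the robot, y to its left, z up, the work surface at z = 0. Lengths are in m, angles in rad, forces in N, time in s.
With the tool pointing down it reaches from about 0.3 to 0.775 m from the base axis. Payload 14.6 kg.
Tool frame: the origin (TCP) lies midway between the tips of the shut fingers; the grasp point (between the pads) lies 19 mm behind it (ctrl.pinch_z is the z of the grasp point in the tool frame, in m); z points along the fingers, y is the line along which they close (so a half turn about z gives the same grasp; the last joint's range is limited). The gripper opens to 94 mm and grips with 3 to 60 N. Pads are 16 mm wide; open, the fingers measure 119 mm over their backs; the gripper's body (75 mm by 177 mm) begins 78 mm behind the grasp point.
Start: joints at [-0.067, 0.3, 1.521, -0, 1.321, -0.067], TCP at [0.55, -0, 0.205] pointing down, gripper open.
Joint ranges: [-3.03, 3.03], [-0.79, 2.21], [0.23, 2.52], [-1.04, 4.18], [0, 3.07], [-2.55, 2.55]. Speed limits (rad/s): [2.22, 2.22, 2.57, 3.14, 3.14, 3.14].

### API

Orientations are given as [roll, pitch, yaw] about the fixed x, y, z axes, in that order (R = Rz(yaw) Ry(pitch) Rx(roll)).
In Python, from station import ctrl, camera, ticket gives the robot as it stands. The module is installed in compiled form; this text tells all that it offers.
- The arm moves only by the shell command python3 -m inch 'ROWS' [FORCE]. ROWS is text: rows parted by semicolons, each of 7 numbers parted by spaces: the opening, from -1 (shut) to 1 (fully open), then the shift along the tool's x, y, z in units of 0.03 m (1.0 is 0.03 m), then the turn, a rotation vector about the tool's x, y, z in units of 10 degrees (1.0 is 10 degrees). In form: grip dx dy dz rx ry rz; .... A call has 1 to 10 rows; each row shifts and turns the commanded pose from where the row before left it, along the tool's axes as they then stand; what a row does not reach is not made up. A row lasts 1/8 s, in which the tool goes at most 62.5 mm and 10.7 degrees, less where a joint would pass 70% of its speed; a pose out of reach is approached as far as the arm can. A call with a number of a shift or a turn outside -1 to 1 is refused whole. A call with a gripper value outside its range is refused whole. The fingers move at their own pace and stop on an object; FORCE is the grip in N (left out, the last holds). Time passes only in rows, so rows that do not move let the fingers close. It gives the time, the measured TCP pose, the force, the opening and the grip force at its end, in the units of the state.
- ctrl.get_obs(): the state, without advancing time (a new reading comes with each control period).
- camera(name): name is "scene" or "side" or "wrist"; returns a dict with "img" (384x512x3 uint8, blue, green, red), "range_z" (384x512 float32, m along the optical axis (not along the pixel's ray), 0 where there is no reading), "intrinsics" (3x3 intrinsics, pixels), "view" (4x4, takes a point from world to camera coordinates). Camera axes: x right, y down, z forward; pixel columns grow to the right and rows downward; lengths in m; the calibration is good to about 2 mm. A picture is of the moment at which its call begins.
- ticket.hand_in(): hands the job in; it is judged then, once.
The state is a dict: "time_s": time; "qpos": joint angles; "joint_vel": joint speeds; "tau": joint torques, N m; "ee_pos": TCP position; "eef_rot": TCP orientation; "force": force on the tool from outside, world axes, zero at the start; "moment": the same for the moment, N m; "grip_width": finger opening in m; "grip_force": force on a finger pad.
Only numpy, scipy, OpenCV 4.12 (cv2) and the standard library are available. Lean on these libraries where they do the work, as an engineer would, in place of code of your own. Each camera call takes 0.05 s, during which the arm holds its last target. There are 200 camera calls.

### The job

Get the rail fixture ready: set the tapered white plug fully home in the open neck of the tap adapter so that no chips get in, swing the cam lock well open, clear of the bed, and only then, holding the scraper block, wipe every loose metal chip along the bed and over its open end into the chip trough, never touching chips with the fingers. When all chips are in the trough, lay the flap segment flat across both rails, bracket up and either way round, between the small locating lugs and centred between the rails, let go of it, and then swing the cam lock fully shut over it. Finish with the scraper standing upright at the middle of its rubber pad, and leave the other things on the bench alone.

Things in the scene. Friction and masses are not known exactly. Their poses are not given: they have to be found in the camera images.
- fixture: Rail fixture, fixed on the bench (mm, own frame; origin at bench level, x across, y along the bed). Aluminium bed, flat top at z 30, y -190 to its open end at y 90, 130 clear (x -65 to 65) between two steel rails 12 wide with tops at z 55. A back stop closes the bed at y -182 (top z 55). Chip trough beyond y 90. Red tap adapter outside the rail at x 130, y 30.
- trough (a point): Centre of the chip trough's inner floor, 4 above the bench. Inside 146 along fixture x, fixture y 90 to 190; thin grey walls 50 high on three sides; the fourth side is the bed's end face, edge at z 30.
- neck (a point): Centre of the mouth of the tap adapter's neck: rim 62 above the bench, outer diameter 44, straight bore diameter 29, 42 deep.
- station (a point): The flap's place, where its origin should end: midway between the rails and between the lugs, at rail-top height (z 55). On each rail two lugs, 8 high and 8 long, centred 40 either side of this point along fixture y: 72 clear between them. Fixture axes.
- lock_knob (a point): Middle of the upright round black knob (diameter 18, from 81 to 119 above the bench; this point at 101) on the end of the cam lock's arm, 75 from the pivot axis. The arm's underside is 69 above the bench, the arm is 16 wide.
- cam_lock (a joint): Cam lock angle (rad) about its vertical pivot at fixture x 50, y -205, counter-clockwise from above. 0 = open, arm along fixture +x behind the bed; 1.57 = fully locked (end stop), arm along fixture +y over the flap. Starts at 1.25 to 1.57. Stiff (about 2 N at the knob), stays where left.
- plug: White delrin plug, standing on its narrow end: tapered shank diameter 20 at the tip to 26, 26 long; then a flange diameter 36, 6 thick (26 to 32 above the tip), then a round grip knob diameter 20 from 32 to 64 above the tip. Origin at the centre of the tip, z up. Fully home, the flange lies on the neck's rim (the origin 26 below the rim). 50 g.
- scraper: Scraper block: white delrin blade 44 (x) x 22 (y) x 30 (z) with a flat aluminium grip on top, 36 (x) x 16 (y), from 30 to 90 above the underside. Origin at the centre of the underside, z up. 150 g. It starts standing on the rubber pad.
- pad: Black rubber rest pad 120 (x) x 90 (y), 3 thick, fixed on the bench; origin at its underside's centre.
- flap: Dark carbon fibre flap segment, 240 long (x), about 60 chord (y -30 to 30), 10 thick, with aluminium end caps and an upright aluminium bracket in the middle: 40 (x) x 14 (y), from 10 to 38 above the underside. Origin at the centre of the underside, z up. 160 g. Lies flat on the bench, bracket up.
- chip1: Loose steel chip, about 15 x 10 x 8, 11 g, origin under its centre. Three to six of the six chips are present, lying on the bed.
- chip2: Loose steel chip like chip1; may be absent.
- chip3: Loose steel chip like chip1; may be absent.
- chip4: Loose steel chip like chip1; may be absent.
- chip5: Loose steel chip like chip1; may be absent.
- chip6: Loose steel chip like chip1; may be absent.
- spacer: White delrin spacer, a straight tube: outer diameter 34, bore 16, height 45, standing upright; origin at the centre of its underside. Not part of the job (not tapered, no knob). It may stand near the plug.
- dowel_block: Aluminium block 50 x 50 x 35 with an upright steel dowel pin of diameter 12 standing 30 above it; origin under its centre. Leave alone.
- driver: Screwdriver lying at the far side of the bench. Leave alone.
- jar: Closed jar, diameter 56, height 70. Leave alone.
- gauge_block: Steel gauge block 70 x 30 x 25 lying flat. Leave alone.
Mind the look-alikes: they are no part of the job. Leave any purple look-alike of the scraper alone. There is more than one size of the pad; the job needs the smaller.

How it is judged:
By the outcome, as a careful person would: the job done as asked, in the order asked, and still so for the second after the job is handed in, with the robot touching nothing.
Of chip1, chip2, chip3, chip4, chip5, chip6 only 3 to 6 are there at a start; the rules pass over those that are not, and their reading is None.
At some moment in a run one of chip1, chip2, chip3, chip4, chip5, chip6, flap may be knocked a few centimetres aside while the robot is not near it.
It also fails if it takes over 208 s, if anything falls off the work surface, if the arm or the gripper's body presses on something with over 40 N, if the wrist force passes 120 N, or if a joint passes its speed limit or range.

## Working session

There is one attempt and no reset: what is moved stays moved. The work goes in short steps, Python scripts to look and compute and a shell command to move; the robot and the scene stay as the last step left them, time stands still between calls to the robot, and variables do not carry over. Pictures are saved under pics/ and viewed, at most 14 in all, crops included, and the job is handed in when it is done.

```bash
mkdir -p pics; cat > h.py <<'E'
import numpy as np, cv2
from station import ctrl, camera, ticket
def snap(n,fn=None):
    c=camera(n)
    if fn: cv2.imwrite('pics/'+fn,c['img'])
    np.savez('/tmp/'+n+'.npz',**c); return c
def load(n): return dict(np.load('/tmp/'+n+'.npz'))
def cloud(c):
    K=c['intrinsics'];z=c['range_z'];v,u=np.mgrid[:z.shape[0],:z.shape[1]]
    p=np.stack([(u-K[0,2])/K[0,0]*z,(v-K[1,2])/K[1,1]*z,z],-1)
    T=np.linalg.inv(c['view']); return p@T[:3,:3].T+T[:3,3]
def ray(c,u,v,z):
    K=c['intrinsics'];T=np.linalg.inv(c['view'])
    d=T[:3,:3]@np.array([(u-K[0,2])/K[0,0],(v-K[1,2])/K[1,1],1]);o=T[:3,3]
    return o+d*(z-o[2])/d[2]
E
python3 - <<'E'
from h import *
for n in('scene','side'):
    c=snap(n,n+'0.png'); T=np.linalg.inv(c['view']); print(n,T.round(3).tolist(),c['intrinsics'].tolist())
snap('wrist')
o=ctrl.get_obs();print(o)
E
```

```text
scene [[0.719, 0.472, -0.509, 1.041], [0.694, -0.476, 0.539, -0.617], [0.012, -0.742, -0.671, 0.829], [0.0, 0.0, 0.0, 1.0]] [[394.7839497682438, 0.0, 252.4714988416266], [0.0, 394.7839497682438, 200.0802387826296], [0.0, 0.0, 1.0]]
side [[0.952, -0.199, 0.234, 0.211], [-0.307, -0.644, 0.701, -0.938], [0.012, -0.739, -0.674, 0.97], [0.0, 0.0, 0.0, 1.0]] [[447.79483906192894, 0.0, 254.35512641019457], [0.0, 447.79483906192894, 187.32513001138034], [0.0, 0.0, 1.0]]
{'time_s': 0.15, 'qpos': array([-6.66062924e-02,  3.00363905e-01,  1.52145459e+00, -7.47995009e-06,
        1.32069520e+00, -6.66026403e-02]), 'joint_vel': array([-0.00073621, -0.00146591, -0.00104628, -0.00078164, -0.00161057,
       -0.00027668]), 'tau': array([-2.50185103e-04, -5.31960297e+01, -3.52822959e+01,  7.07691838e-02,
        2.35654798e-02, -3.66386917e-05]), 'ee_pos': array([5.49792926e-01, 5.45290366e-06, 2.04998641e-01]), 'eef_rot': array([-3.14067318e+00, -5.40686150e-05,  1.57079450e+00]), 'force': array([ 0.39753361, -0.01486272,  0.47550611]), 'moment': array([-0.03164239,  0.01974549,  0.02696699]), 'grip_force': 0.0, 'grip_width': 0.09392799908904857}
```

View pics/scene0.png

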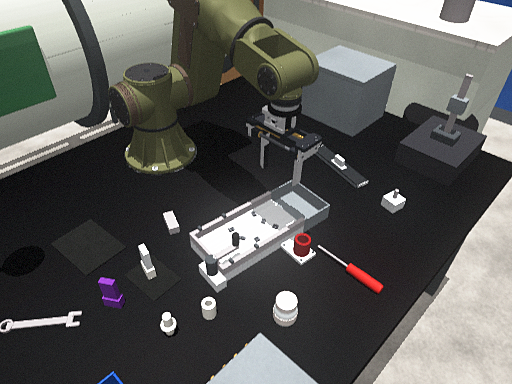

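View pics/side0.png

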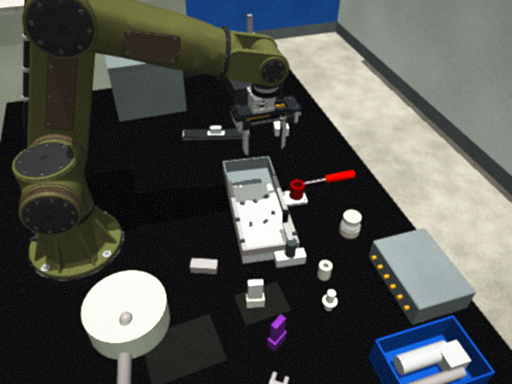

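The scene view shows the fixture from (200,240) to (310,190), the red adapter at (302,245), the white scraper at (147,262) on the small pad, and the plug with its knob at (168,323). The plain tube at (208,307) is the spacer, the purple look-alike is at (110,292) and the flap is at (340,165). The side view agrees: scraper (256,290), plug (330,299), spacer (325,270), lock knob near (290,247).

```bash
python3 - <<'E'
from h import *
x0,x1,y0,y1=0.15,0.85,-0.52,0.15
s=1100
W=int((y1-y0)*s);H=int((x1-x0)*s)
img=np.zeros((H,W,3),np.uint8);hm=np.full((H,W),-1.0)
for n in('side','scene'):
    c=load(n);P=cloud(c).reshape(-1,3);C=c['img'].reshape(-1,3);ok=(c['range_z'].ravel()>0)&(P[:,2]<0.14)&(P[:,2]>-0.02)
    P=P[ok];C=C[ok];i=np.argsort(P[:,2]);P=P[i];C=C[i]
    for p,k in zip(P,C):
        u=int((y1-p[1])*s);v=int((x1-p[0])*s)
        if 1<=u<W-1 and 1<=v<H-1 and p[2]>hm[v,u]-0.003:
            img[v-1:v+2,u-1:u+2]=k;hm[v-1:v+2,u-1:u+2]=p[2]
for k in range(-5,2):
    u=int((y1-k*.1)*s);cv2.line(img,(u,0),(u,8),(0,255,0),1);cv2.putText(img,str(k),(u,20),0,.4,(0,255,0))
for k in range(2,9):
    v=int((x1-k*.1)*s);cv2.line(img,(0,v),(8,v),(0,255,0),1);cv2.putText(img,str(k),(10,v),0,.4,(0,255,0))
img=cv2.resize(img,(W*600//H,600)) if H>600 else img
cv2.imwrite('pics/ortho.png',img);print(img.shape)
# segment by height per camera
for n in('scene','side'):
    c=load(n);P=cloud(c);z=P[...,2]
    m=((z>0.008)&(z<0.14)&(P[...,0]>.1)&(P[...,0]<.85)&(P[...,1]<.2)&(P[...,1]>-.55)&(c['range_z']>0)).astype(np.uint8)
    N,l,st,ce=cv2.connectedComponentsWithStats(m)
    for i in range(1,N):
        if st[i,4]<25: continue
        q=P[l==i];t=q[q[:,2]>np.percentile(q[:,2],97)-.004]
        print(n,ce[i].round(),st[i,4],'top',t.mean(0).round(4),'zmax',q[:,2].max().round(3),'med',np.median(q,0).round(3))
E
```

```text
(600, 574, 3)
scene [178. 163.] 195 top [0.1034 0.0111 0.0287] zmax 0.039 med [ 0.109 -0.005  0.013]
scene [255. 234.] 7118 top [ 0.5561 -0.2036  0.0885] zmax 0.122 med [ 0.547 -0.069  0.032]
scene [171. 222.] 238 top [ 0.324  -0.1978  0.0261] zmax 0.03 med [ 0.329 -0.2    0.025]
scene [146. 262.] 321 top [ 0.4187 -0.3419  0.0935] zmax 0.096 med [ 0.434 -0.346  0.057]
scene [353. 270.] 351 top [0.8181 0.0241 0.0248] zmax 0.028 med [0.806 0.022 0.02 ]
scene [110. 292.] 513 top [ 0.4357 -0.4532  0.0904] zmax 0.095 med [ 0.443 -0.455  0.054]
scene [285. 309.] 710 top [ 0.752  -0.1959  0.0702] zmax 0.073 med [ 0.759 -0.206  0.063]
scene [208. 308.] 271 top [ 0.6196 -0.3125  0.0453] zmax 0.049 med [ 0.625 -0.316  0.039]
scene [ 74. 317.] 67 top [ 0.4051 -0.5404  0.0092] zmax 0.011 med [ 0.402 -0.542  0.009]
scene [168. 324.] 255 top [ 0.5893 -0.406   0.0642] zmax 0.067 med [ 0.595 -0.408  0.035]
scene [254. 364.] 2356 top [ 0.8007 -0.3508  0.0706] zmax 0.075 med [ 0.798 -0.348  0.07 ]
side [267. 213.] 5716 top [ 0.5512 -0.2041  0.0874] zmax 0.122 med [ 0.531 -0.077  0.03 ]
side [350. 224.] 483 top [ 0.7486 -0.1959  0.0687] zmax 0.072 med [ 0.741 -0.207  0.052]
side [116. 232.] 213 top [ 0.1023 -0.0167  0.0225] zmax 0.029 med [ 0.108 -0.006  0.012]
side [409. 278.] 3923 top [ 0.8037 -0.4104  0.069 ] zmax 0.074 med [ 0.789 -0.425  0.067]
side [204. 265.] 333 top [ 0.3185 -0.198   0.0247] zmax 0.028 med [ 0.32  -0.201  0.023]
side [325. 269.] 206 top [ 0.6159 -0.3137  0.0437] zmax 0.047 med [ 0.614 -0.32   0.038]
side [255. 293.] 435 top [ 0.4158 -0.3424  0.0918] zmax 0.095 med [ 0.414 -0.348  0.054]
side [330. 300.] 206 top [ 0.5864 -0.4065  0.0634] zmax 0.066 med [ 0.583 -0.411  0.035]
side [277. 332.] 415 top [ 0.433  -0.4531  0.0888] zmax 0.092 med [ 0.429 -0.46   0.055]
```

View pics/ortho.png

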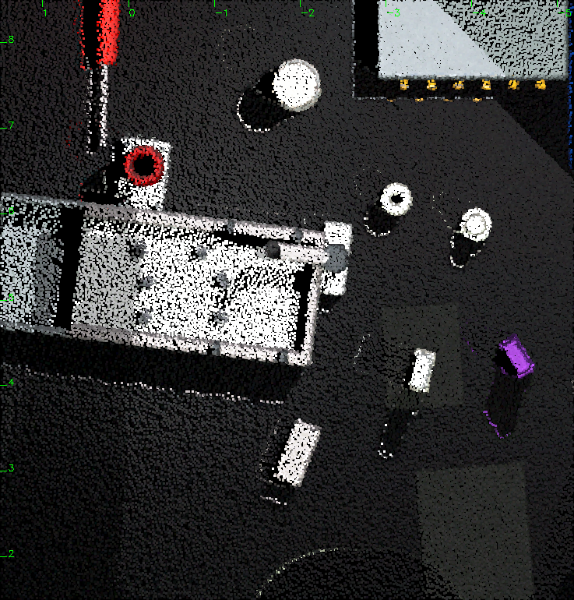

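The ortho map shows the red neck at (144,165), the spacer (with bore) at (396,198) and the plug (ring plus knob) at (476,224). The scraper is at (422,370) on the smaller pad, the purple one at (515,356), the lock arm with knob at (272,250), dark chips on the bed, and lugs on the rails near (232,225), (297,233), (215,348) and (283,355).

```bash
python3 - <<'E'
from h import *
cs={n:load(n) for n in('side','scene')}
P=np.vstack([cloud(c)[c['range_z']>0] for c in cs.values()]);C=np.vstack([c['img'][c['range_z']>0] for c in cs.values()]).astype(int)
R=(C[:,2]>90)&(C[:,1]<70)&(C[:,0]<70)
for n,c in cs.items():
    Q=cloud(c);I=c['img'].astype(int)
    m=(I[...,2]>90)&(I[...,1]<80)&(np.abs(Q[...,2]-.062)<.005)&(Q[...,0]<.72)&(Q[...,0]>.6)
    q=Q[m][:,:2]; (cx,cy),r=cv2.minEnclosingCircle((q*1000).astype(np.float32)); print(n,'neck',cx,cy,r,len(q),q.mean(0), Q[m][:,2].mean())
# rails by iterative frame
neck=np.array([.665,-.015])
m=(np.abs(P[:,2]-.055)<.004)&(P[:,0]<.66)&(P[:,0]>.4)&(P[:,1]<.06)&(P[:,1]>-.19)
q=P[m]; q=q[:,:2]
yaw=-.08
for it in range(5):
    ex=np.array([np.cos(yaw),np.sin(yaw)]);ey=np.array([-ex[1],ex[0]])
    a=q@ex;b=q@ey
    h,e=np.histogram(a,bins=np.arange(a.min(),a.max(),.004))
    if it==0: print(h,e[0])
    mid=(a.min()+a.max())/2
    sl=[]
    for sgn in(0,1):
        k=(a>mid)==sgn
        med=np.median(a[k]);k&=np.abs(a-med)<.009
        f=np.polyfit(b[k],a[k],1);sl.append(f[0]);cen=(np.percentile(a[k],2)+np.percentile(a[k],98))/2
        print(sgn,f[0].round(4),cen.round(4),k.sum())
    yaw+= -np.mean(sl)
    print('yaw',yaw)
m=(P[:,2]>.1)&(P[:,2]<.125)&(P[:,0]>.5)&(P[:,0]<.6)&(P[:,1]<-.14)&(P[:,1]>-.26)
print('hi',m.sum(),P[m].mean(0),P[m].min(0),P[m].max(0))
E
```

```text
side neck 655.4898681640625 -17.527442932128906 23.445966720581055 71 [ 0.65382441 -0.01894053] 0.06039698140196014
scene neck 657.5018310546875 -18.076663970947266 22.901123046875 100 [ 0.65836908 -0.01786724] 0.06142834557930929
[ 32  88 133 164  99  38   3   0   0   0   0   0   0   0   0   0   0   0
   0   0   0   0   0   0   0   0   0   0   0   0   0   0   0   0   0   0
  46 107 159 137  81  22   0   0   0   0   0   0   7   8  13  11  12  12
   7] 0.43998329335280645
0 0.028 0.4523 512
1 0.0312 0.5962 509
yaw -0.10960695422254943
0 0.0095 0.4529 556
1 0.0101 0.5956 545
yaw -0.11940288754216004
0 -0.0003 0.4531 556
1 0.0008 0.5955 547
yaw -0.11967792197662198
0 -0.0006 0.4531 556
1 0.0006 0.5955 547
yaw -0.11967885713064363
0 -0.0006 0.4531 556
1 0.0006 0.5955 547
yaw -0.11967886031031694
hi 119 [ 0.55885248 -0.16912332  0.11293422] [ 0.54757576 -0.17650053  0.10009923] [ 0.5685864  -0.15599737  0.12236379]
```

```bash
python3 - <<'E'
from h import *
c=load('scene');a=cv2.resize(c['img'][170:345,140:330],None,fx=3.4,fy=3.4,interpolation=cv2.INTER_CUBIC)[:600,:]
cv2.imwrite('pics/crop1.png',a);print(a.shape)
E
```

```text
(595, 646, 3)
```

View pics/crop1.png

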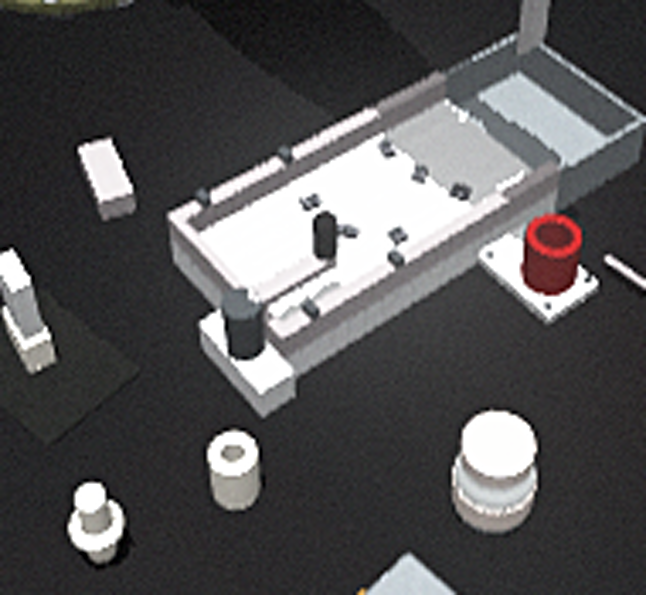

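Confirmed in the crop: the plug (narrow tip, flange, knob) is at crop (95,510) and the spacer (plain tube with bore) is at (233,470). Six chips lie on the bed at (388,150), (420,172), (460,190), (310,202), (347,230) and (398,235). Moving to the plug.

```bash
python3 -m inch '0.1 -0.968 0.09 0 0 0 0;0.1 -0.968 0.09 0 0 0 0;0.1 -0.968 0.09 0 0 0 0;0.1 -0.968 0.09 0 0 0 0;0.1 -0.968 0.09 0 0 0 0;0.1 -0.968 0.09 0 0 0 0;0.1 -0.968 0.09 0 0 0 0;0.1 -0.968 0.09 0 0 0 0;0.1 -0.968 0.09 0 0 0 0;0.1 -0.968 0.09 0 0 0 0' 20
python3 -m inch '0.1 -0.968 0.09 0 0 0 0;0.1 -0.968 0.09 0 0 0 0;0.1 -0.968 0.09 0 0 0 0;0.1 -0.968 0.09 0 0 0 0;0.1 0 0 1 0 0 0;0.1 0 0 1 0 0 0;0.1 0 0 0 0 0 0;0.1 0 0 0 0 0 0'
python3 - <<'E'
from h import *
s=snap('side'); snap('wrist','w1.png')
P=cloud(snap('scene'))
# flap now unobstructed?
c=load('scene');m=(P[...,2]>.005)&(P[...,2]<.06)&(P[...,0]>.3)&(P[...,0]<.8)&(P[...,1]>.16)&(P[...,1]<.5)&(c['range_z']>0)
N,l,st,ce=cv2.connectedComponentsWithStats(m.astype(np.uint8))
for i in range(1,N):
    if st[i,4]>40:
        q=P[l==i];print(ce[i].round(),st[i,4],np.median(q,0).round(3),q.min(0).round(3),q.max(0).round(3))
E
```

```text
time_s: 1.4
ee_pos: [0.5769, -0.2913, 0.2051]
eef_rot: [-3.141, -0.0, 1.571]
force: [-0.5, 0.5, -0.1]
grip_width: 0.0518
grip_force: 0.0
time_s: 2.4
ee_pos: [0.5882, -0.4068, 0.1469]
eef_rot: [3.14, 0.001, 1.571]
force: [-0.3, -0.4, 0.8]
grip_width: 0.0518
grip_force: 0.0
[340. 166.] 733 [0.516 0.377 0.01 ] [0.381 0.322 0.005] [0.624 0.446 0.041]
[299. 189.] 185 [0.5   0.164 0.029] [0.472 0.16  0.005] [0.543 0.17  0.052]
[393. 201.] 343 [0.741 0.319 0.032] [0.707 0.3   0.005] [0.766 0.362 0.058]
```

View pics/w1.png

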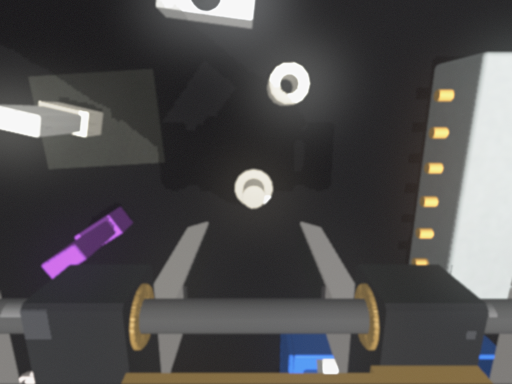

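The wrist view shows the plug at (254,188), centred between the fingers (about 208 to 300), with the spacer clear at (288,84). Descending and gripping.

```bash
python3 -m inch '0.1 0 0 1 0 0 0;0.1 0 0 1 0 0 0;0.1 0 0 1 0 0 0;0.1 0 0 0.73 0 0 0;0.1 0 0 0 0 0 0;-1 0 0 0 0 0 0;-1 0 0 0 0 0 0;-1 0 0 0 0 0 0;-1 0 0 0 0 0 0;-1 0 0 0 0 0 0' 20
python3 -m inch '-1 0 0 -1 0 0 0;-1 0 0 -1 0 0 0;-1 0 0 -1 0 0 0;-1 0 0 -1 0 0 0;-1 0 0 -0.5 0 0 0;-1 0 0 0 0 0 0;-1 0 0 0 0 0 0'
python3 - <<'E'
from h import *
for n in('scene','side'):
    c=snap(n);P=cloud(c);I=c['img'].astype(int);o=ctrl.get_obs()['ee_pos']
    m=(np.linalg.norm(P[...,:2]-o[:2],axis=-1)<.03)&(P[...,2]<o[2]+.005)&(P[...,2]>.05)&(I.min(-1)>110)
    q=P[m];print(n,m.sum(),q.min(0).round(4),q.max(0).round(4),q.mean(0).round(4),o)
c=load('side');v=np.argwhere(m).mean(0).astype(int);a=c['img'][v[0]-50:v[0]+50,v[1]-60:v[1]+60];cv2.imwrite('pics/plug.png',cv2.resize(a,None,fx=4,fy=4))
E
```

```text
time_s: 3.8
ee_pos: [0.588, -0.4067, 0.0341]
eef_rot: [3.141, 0.0, 1.571]
force: [-0.2, -0.0, 2.9]
grip_width: 0.0187
grip_force: 20.0
time_s: 4.68
ee_pos: [0.5874, -0.4063, 0.1668]
eef_rot: [-3.14, -0.001, 1.571]
force: [0.0, -1.1, -0.4]
grip_width: 0.0191
grip_force: 20.0
scene 105 [ 0.5744 -0.4227  0.1369] [ 0.6056 -0.3978  0.1717] [ 0.594  -0.4126  0.159 ] [ 0.58741991 -0.40629178  0.16679017]
side 43 [ 0.5711 -0.4241  0.1594] [ 0.5997 -0.4123  0.1684] [ 0.5848 -0.4164  0.1635] [ 0.58748375 -0.40632815  0.16701985]
```

View pics/plug.png

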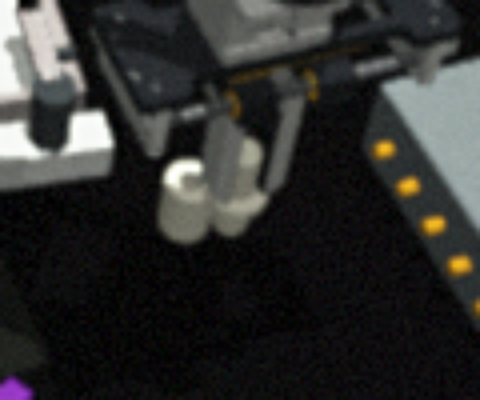

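The plug hangs upright in the fingers at crop (235,200), with the spacer behind it at (185,200). Carrying it to the neck.

```bash
python3 -m inch '-1 0.997 0.177 0 0 0 0;-1 0.997 0.177 0 0 0 0;-1 0.997 0.177 0 0 0 0;-1 0.997 0.177 0 0 0 0;-1 0.997 0.177 0 0 0 0;-1 0.997 0.177 0 0 0 0;-1 0.997 0.177 0 0 0 0;-1 0.997 0.177 0 0 0 0;-1 0.997 0.177 0 0 0 0;-1 0.997 0.177 0 0 0 0'
python3 -m inch '-1 0.997 0.177 0 0 0 0;-1 0.997 0.177 0 0 0 0;-1 0.997 0.177 0 0 0 0;-1 0 0 1 0 0 0;-1 0 0 1 0 0 0;-1 0 0 0 0 0 0;-1 0 0 0 0 0 0'
python3 - <<'E'
from h import *
print(ctrl.get_obs()['ee_pos'])
for n in('scene','side'):
    c=snap(n);P=cloud(c);I=c['img'].astype(int)
    m=(I[...,2]>80)&(I[...,1]<80)&(np.abs(P[...,2]-.061)<.006)&(P[...,0]<.72)&(P[...,0]>.6)
    q=P[m];print(n,m.sum(),cv2.minEnclosingCircle((q[:,:2]*1000).astype(np.float32)))
    m=(np.linalg.norm(P[...,:2]-[.6565,-.018],axis=-1)<.03)&(P[...,2]<.14)&(P[...,2]>.07)&(I.min(-1)>110)
    q=P[m];print(n,m.sum(),q.min(0).round(4),q.max(0).round(4))
E
```

```text
time_s: 6.02
ee_pos: [0.6408, -0.1064, 0.1677]
eef_rot: [-3.141, -0.0, 1.571]
force: [-0.5, -0.6, -0.0]
grip_width: 0.0189
grip_force: 20.0
time_s: 6.9
ee_pos: [0.6572, -0.0178, 0.1096]
eef_rot: [3.141, 0.0, 1.571]
force: [-0.1, 0.2, -0.3]
grip_width: 0.0189
grip_force: 20.0
[ 0.65724758 -0.01784462  0.10959782]
scene 97 ((657.8319702148438, -18.710844039916992), 22.962871551513672)
scene 211 [ 0.6369 -0.0371  0.0795] [ 0.6804 -0.0069  0.1399]
side 63 ((654.4712524414062, -18.840662002563477), 22.5009708404541)
side 111 [ 0.6343 -0.0366  0.0806] [ 0.6778 -0.0097  0.1397]
```

```bash
python3 -m inch '-1 -0.02 -0.02 0.3 0 0 0;-1 0 0 0.3 0 0 0;-1 0 0 0.3 0 0 0;-1 0 0 0.2 0 0 0;-1 0 0 0.1 0 0 0;-1 0 0 0 0 0 0;-1 0 0 0 0 0 0'
python3 -m inch '-1 0 0 0.1 0 0 0;-1 0 0 0.06 0 0 0;-1 0 0 0 0 0 0'
```

```text
time_s: 7.88
ee_pos: [0.6564, -0.0183, 0.0728]
eef_rot: [3.141, -0.0, 1.571]
force: [-0.4, 0.4, -0.9]
grip_width: 0.019
grip_force: 20.0
time_s: 8.25
ee_pos: [0.6566, -0.0183, 0.0698]
eef_rot: [3.14, 0.0, 1.571]
force: [-7.4, -0.2, 16.6]
grip_width: 0.0193
grip_force: 20.0
```

```bash
python3 -m inch '0.1 0 0 0 0 0 0;0.1 0 0 0 0 0 0;0.1 0 0 0 0 0 0;0.1 0 0 -0.3 0 0 0;0.1 0 0 -1 0 0 0;0.1 0 0 -1 0 0 0;0.1 -1 0 -1 0 0 0;0.1 -1 0 0 0 0 0;0.1 -1 0 0 0 0 0;0.1 -1 0 0 0 0 0' 20
python3 - <<'E'
from h import *
print(ctrl.get_obs()['ee_pos'])
for n in('scene','side'):
    c=snap(n);P=cloud(c);I=c['img'].astype(int)
    m=(np.linalg.norm(P[...,:2]-[.6565,-.018],axis=-1)<.03)&(P[...,2]<.14)&(P[...,2]>.055)&(I.min(-1)>110)
    q=P[m];t=q[q[:,2]>.095];print(n,m.sum(),q.min(0).round(4),q.max(0).round(4),t.mean(0))
    fl=q[q[:,2]<.075];print(len(fl),np.median(fl[:,2]))
c=load('side');cv2.imwrite('pics/side2.png',cv2.resize(c['img'][140:290,210:370],None,fx=4,fy=4,interpolation=cv2.INTER_CUBIC))
E
```

```text
time_s: 9.5
ee_pos: [0.6561, -0.1393, 0.1673]
eef_rot: [3.141, 0.0, 1.571]
force: [-0.2, -0.6, 0.2]
grip_width: 0.0514
grip_force: 0.0
[ 0.6561399  -0.13927442  0.16727114]
scene 166 [ 0.6386 -0.0352  0.0595] [0.6749 0.0051 0.1034] [ 0.6590921  -0.0192564   0.09958663]
83 0.06756874532808843
side 129 [ 0.6372 -0.037   0.0585] [ 0.6735 -0.0017  0.1018] [ 0.65497579 -0.01836249  0.0987334 ]
67 0.06593978547192425
```

View pics/side2.png

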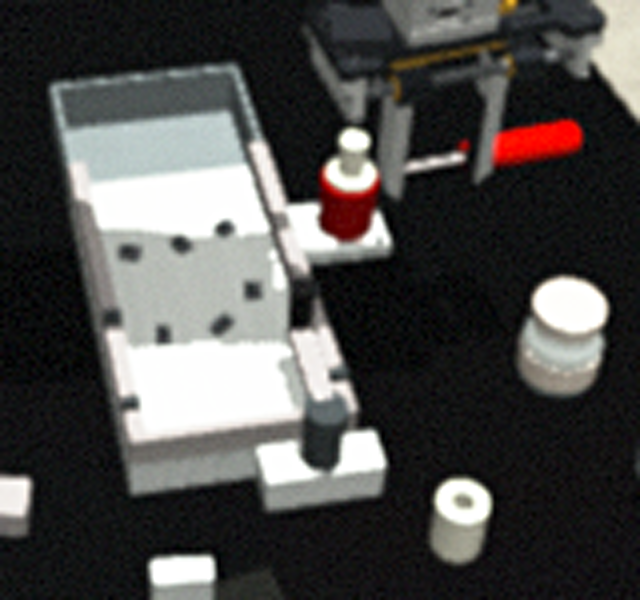

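The plug is home: flange on the red rim at crop (348,175), knob top at z 0.100 as expected. Next, the cam lock: grip the knob and swing it open on its arc.

```bash
python3 -m inch '0.1 -0.24 -0.81 0 0 0 0;0.1 -0.24 -0.81 0 0 0 0;0.1 -0.24 -0.81 0 0 0 0;0.1 -0.23 -0.81 0 0 0 0;0.1 0 0 0.9 0 0 0;0.1 0 0 0.9 0 0 0;0.1 0 0 0.9 0 0 0;0.1 0 0 0 0 0 0;0.1 0 0 0 0 0 0' 8
python3 -m inch '-1 0 0 0 0 0 0;-1 0 0 0 0 0 0;-1 0 0 0 0 0 0;-1 0 0 0 0 0 0'
```

```text
time_s: 10.72
ee_pos: [0.5596, -0.1667, 0.0871]
eef_rot: [3.14, 0.0, 1.571]
force: [-1.4, -1.5, 0.2]
grip_width: 0.0513
grip_force: 0.0
time_s: 11.22
ee_pos: [0.559, -0.1669, 0.0859]
eef_rot: [3.142, 0.0, 1.571]
force: [0.0, 0.6, 2.2]
grip_width: 0.0177
grip_force: 8.0
```

```bash
python3 -m inch '-1 -0.0355 0.215 0 0 0 0.5;-1 -0.0355 0.215 0 0 0 0.5;-1 -0.0355 0.215 0 0 0 0.5;-1 -0.0355 0.215 0 0 0 0.5;-1 -0.0355 0.215 0 0 0 0.5;-1 -0.0355 0.215 0 0 0 0.5;-1 -0.0355 0.215 0 0 0 0.5;-1 -0.0355 0.215 0 0 0 0.5;-1 0 0 0 0 0 0'
python3 -c "
from h import *
o=ctrl.get_obs()['ee_pos'];d=o[:2]-[.5493,-.2417];print(np.linalg.norm(d),np.degrees(np.arctan2(d[1],d[0]))+6.86)"
```

```text
time_s: 12.35
ee_pos: [0.6042, -0.1914, 0.0859]
eef_rot: [-3.142, 0.002, 0.871]
force: [-7.0, -7.0, 3.4]
grip_width: 0.0178
grip_force: 8.0
0.07441803091518111 49.33381054466414
```

```bash
python3 -m inch '-1 -0.0355 0.215 0 0 0 0.5;-1 -0.0355 0.215 0 0 0 0.5;-1 -0.0355 0.215 0 0 0 0.5;-1 -0.0355 0.215 0 0 0 0.5;-1 -0.0355 0.215 0 0 0 0.5;-1 -0.0355 0.215 0 0 0 0.5;-1 -0.0355 0.215 0 0 0 0.5;-1 -0.0355 0.215 0 0 0 0.5;-1 -0.0355 0.215 0 0 0 0.5;-1 0 0 0 0 0 0'
python3 -c "
from h import *
o=ctrl.get_obs()['ee_pos'];d=o[:2]-[.5493,-.2417];print(np.linalg.norm(d),np.degrees(np.arctan2(d[1],d[0]))+6.86,o)"
```

```text
time_s: 13.6
ee_pos: [0.6237, -0.2443, 0.0855]
eef_rot: [-3.141, 0.003, 0.085]
force: [-9.2, -1.2, 2.5]
grip_width: 0.0179
grip_force: 8.0
0.0744047019230564 4.886577184244848 [ 0.62366057 -0.24426219  0.08545537]
```

```bash
python3 -m inch '0.1 0 0 0 0 0 0;0.1 0 0 0 0 0 0;0.1 0 0 -1 0 0 0;0.1 0 0 -1 0 0 0;0.1 0 0 -1 0 0 0;0.1 0 0 -1 0 0 0;0.1 0 0 0 0 0 0'
python3 - <<'E'
from h import *
print(ctrl.get_obs()['ee_pos'])
ps=[];bl=[]
for n in('scene','side'):
    c=snap(n);P=cloud(c);I=c['img'].astype(int);ok=c['range_z']>0
    m=ok&(np.linalg.norm(P[...,:2]-[.417,-.343],axis=-1)<.05)&(P[...,2]>.08)&(P[...,2]<.11)
    N,l,st,_=cv2.connectedComponentsWithStats(m.astype(np.uint8));m=l==1+np.argmax(st[1:,4])
    # contour of top in image via colour, ray-cast at z=.093
    q=P[m];tt=q[q[:,2]>.0895]
    print(n,m.sum(),cv2.minAreaRect((tt[:,:2]*1000).astype(np.float32)),tt.mean(0))
    ps.append(tt)
    b=P[ok&(np.linalg.norm(P[...,:2]-[.417,-.343],axis=-1)<.05)&(np.abs(P[...,2]-.033)<.003)];bl.append(b)
    # pad: grey patches at z~.003
    g=I.mean(-1);
    m=ok&(P[...,2]<.012)&(g>28)&(g<90)&(P[...,0]<.56)&(P[...,0]>.3)&(P[...,1]<-.25)&(P[...,1]>-.5)
    m=cv2.morphologyEx(m.astype(np.uint8),cv2.MORPH_OPEN,np.ones((3,3)))
    N,l,st,ce=cv2.connectedComponentsWithStats(m)
    for i in range(1,N):
        if st[i,4]>150:
            vu=np.argwhere(l==i);w=np.array([ray(c,u,v,.003) for v,u in vu]);print(' pad',ce[i].round(),st[i,4],cv2.minAreaRect((w[:,:2]*1000).astype(np.float32)))
for s in(ps,bl):
    a=np.vstack(s);print(len(a),cv2.minAreaRect((a[:,:2]*1000).astype(np.float32)))
x=[];
for n in('scene','side','wrist'):
    c=load(n) if n!='wrist' else snap(n)
    a=c['img']
    x.append(a)
cv2.imwrite('pics/tri.png',np.vstack([cv2.resize(x[0][200:330,40:230],(560,300)),cv2.resize(x[1][230:384,130:360],(560,300))]))
E
```

```text
time_s: 14.48
ee_pos: [0.6258, -0.2439, 0.2082]
eef_rot: [3.139, -0.004, 0.087]
force: [-0.5, -0.8, -0.1]
grip_width: 0.0512
grip_force: 0.0
[ 0.62577619 -0.2438818   0.20822079]
scene 105 ((418.6991271972656, -342.00848388671875), (15.30986499786377, 36.86973571777344), 77.35121154785156) [ 0.41949928 -0.34205242  0.09327887]
 pad [142. 291.] 7399 ((430.0439453125, -375.38018798828125), (250.13685607910156, 265.74273681640625), 89.93973541259766)
side 126 ((415.9043273925781, -342.4582214355469), (16.835315704345703, 35.23676300048828), 77.63191986083984) [ 0.41520755 -0.34211124  0.09191821]
 pad [264. 305.] 1139 ((433.20599365234375, -344.0077209472656), (120.24017333984375, 93.62052917480469), 2.3987996578216553)
160 ((417.6182861328125, -342.66070556640625), (17.17400360107422, 38.67192840576172), 77.63191986083984)
100 ((416.9284973144531, -342.681884765625), (23.285337448120117, 46.014373779296875), 78.90083312988281)
```

View pics/tri.png

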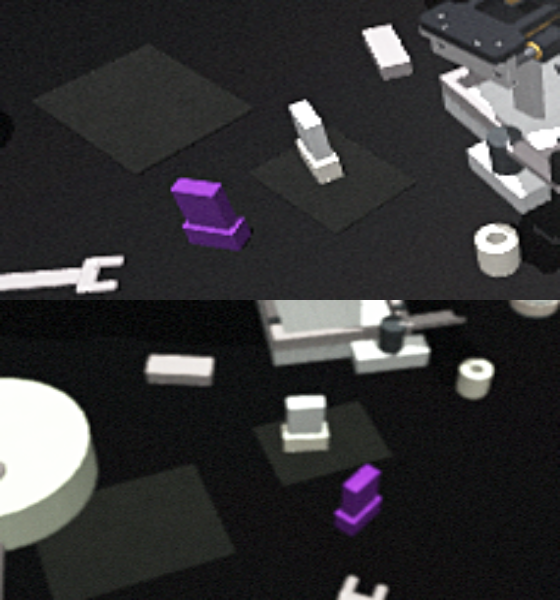

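The white scraper stands on the smaller pad (upper panel, scraper (318,145), pad about (335,180)). The pad measures 120 x 93 in the side view, so it is the right one. The purple block is at (210,215) and the bigger pad at (140,105); both are left alone. The lock arm is swung clear of the bed.

```bash
python3 -m inch '0.1 0 0 0 0 0 0.9;0.1 0 0 0 0 0 0.85;0.1 -0.867 0.673 0 0 0 0;0.1 -0.867 0.673 0 0 0 0;0.1 -0.867 0.673 0 0 0 0;0.1 -0.867 0.673 0 0 0 0;0.1 -0.867 0.673 0 0 0 0;0.1 -0.867 0.673 0 0 0 0;0.1 -0.867 0.673 0 0 0 0;0.1 0 0 0 0 0 0'
python3 -m inch '0.1 0 0 1 0 0 0;0.1 0 0 0.5 0 0 0;0.1 0 0 0 0 0 0;0.1 0 0 0 0 0 0'
python3 - <<'E'
from h import *
c=snap('wrist');P=cloud(c);m=(c['range_z']>0)&(np.linalg.norm(P[...,:2]-[.417,-.343],axis=-1)<.05)&(np.abs(P[...,2]-.093)<.004)
q=P[m];print(m.sum(),cv2.minAreaRect((q[:,:2]*1000).astype(np.float32)))
E
```

```text
time_s: 15.88
ee_pos: [0.4152, -0.3428, 0.2049]
eef_rot: [-3.141, 0.001, -0.22]
force: [0.3, 0.3, 0.6]
grip_width: 0.0519
grip_force: 0.0
time_s: 16.38
ee_pos: [0.4171, -0.3423, 0.1614]
eef_rot: [3.141, -0.001, -0.218]
force: [1.3, -0.6, 0.1]
grip_width: 0.0519
grip_force: 0.0
818 ((417.2382507324219, -341.0415954589844), (15.399166107177734, 35.69293212890625), 77.0943832397461)
```

```bash
python3 -m inch '0.1 0 0 1 0 0 0;0.1 0 0 1 0 0 0;0.1 0 0 1 0 0 0;0.1 0 0 0.75 0 0 0;0.1 0 0 0 0 0 0;-1 0 0 0 0 0 0;-1 0 0 0 0 0 0;-1 0 0 0 0 0 0;-1 0 0 0 0 0 0;-1 0 0 0 0 0 0' 40
python3 -m inch '-1 0 0 -1 0 0 0;-1 0 0 -1 0 0 0;-1 0 0 -1 0 0 0;-1 0 0 -1 0 0 0;-1 0 0 -0.5 0 0 -0.56;-1 0 0 0 0 0 0'
```

```text
time_s: 17.68
ee_pos: [0.4167, -0.3424, 0.0486]
eef_rot: [3.141, -0.0, -0.218]
force: [-0.8, 0.7, 4.6]
grip_width: 0.0159
grip_force: 40.0
time_s: 18.42
ee_pos: [0.4168, -0.3424, 0.1839]
eef_rot: [3.141, -0.001, -0.121]
force: [-0.2, 0.1, -1.1]
grip_width: 0.0163
grip_force: 40.0
```

```bash
cat >> h.py <<'E'
O=np.array([.5241,-.0321]);yaw=-.1197
def fx(p):
    d=np.asarray(p)[...,:2]-O;c,s=np.cos(yaw),np.sin(yaw)
    return np.stack([d[...,0]*c+d[...,1]*s,-d[...,0]*s+d[...,1]*c],-1)
def chips(n,c=None):
    c=c or snap(n);P=cloud(c);f=fx(P);g=c['img'].astype(int).max(-1);ok=c['range_z']>0
    H,W=g.shape;v,u=np.mgrid[:H,:W]
    # ray onto plane z=.034
    K=c['intrinsics'];T=np.linalg.inv(c['view']);d=np.stack([(u-K[0,2])/K[0,0],(v-K[1,2])/K[1,1],np.ones_like(u)],-1)@T[:3,:3].T
    R=T[:3,3]+d*((.034-T[2,3])/d[...,2])[...,None];r=fx(R)
    m=(g<115)&(np.abs(r[...,0])<.066)&(r[...,1]>-.18)&(r[...,1]<.09)&(P[...,2]<.045)&ok
    N,l,st,ce=cv2.connectedComponentsWithStats(m.astype(np.uint8))
    for i in range(1,N):
        if st[i,4]>=8: print(n,ce[i].round(),st[i,4],'fix mm',(r[l==i].mean(0)*1000).round(1),'z',np.percentile(P[l==i][:,2],90).round(3))
def where():
    o=ctrl.get_obs();print('fix mm',(fx(o['ee_pos'])*1000).round(1),'z',o['ee_pos'][2].round(4),o['eef_rot'].round(3),o['force'].round(1))
E
python3 -c "
from h import *
chips('scene');chips('side');where()"
```

```text
scene [275. 227.] 11 fix mm [31.7 22.5] z 0.04
fix mm [ -70.  -320.6] z 0.1824 [-3.141e+00  1.000e-03 -1.230e-01] [ 0.6 -0.3 -1.4]
```

```bash
sed -i 's/(g<115)/(g<TH)/; s/^def chips/TH=150\ndef chips/' h.py; python3 -c "
from h import *
chips('scene');chips('side')"
```

```text
scene [253. 214.] 13 fix mm [-45.7   9. ] z 0.042
scene [263. 221.] 15 fix mm [-5.2 11.6] z 0.04
scene [275. 226.] 17 fix mm [32.1 23.8] z 0.041
scene [231. 229.] 16 fix mm [-35.7 -80.2] z 0.041
scene [242. 238.] 16 fix mm [  7.6 -76. ] z 0.04
scene [257. 239.] 18 fix mm [ 36.5 -47.1] z 0.041
side [281. 208.] 11 fix mm [ 64.8 -34.7] z 0.042
side [272. 212.] 8 fix mm [ 34.3 -47.6] z 0.04
side [286. 222.] 8 fix mm [ 64.7 -90.3] z 0.041
side [290. 234.] 8 fix mm [  64.6 -136.8] z 0.041
```

```bash
python3 -m inch '-1 0.167 -0.867 0 0 0 0;-1 0.167 -0.867 0 0 0 0;-1 0.167 -0.867 0 0 0 0;-1 0.167 -0.867 0 0 0 0;-1 0.167 -0.867 0 0 0 0;-1 0.167 -0.867 0 0 0 0;-1 0 0 1 0 0 0;-1 0 0 1 0 0 0;-1 0 0 1 0 0 0;-1 0 0 0 0 0 0'
python3 -c "
from h import *
where()"
```

```text
time_s: 19.88
ee_pos: [0.464, -0.1903, 0.0912]
eef_rot: [-3.14, 0.004, -0.121]
force: [0.4, 0.1, -1.7]
grip_width: 0.0156
grip_force: 40.0
fix mm [ -40.8 -164.3] z 0.0912 [-3.14   0.004 -0.121] [ 0.4  0.1 -1.7]
```

```bash
python3 -m inch '-1 0 0 0.3 0 0 0;-1 0 0 0.15 0 0 0;-1 0 0 0 0 0 0;-1 0 0 0 0 0 0'
python3 -m inch '-1 0 -0.5 0 0 0 0;-1 0 -0.5 0 0 0 0;-1 0 -0.5 0 0 0 0;-1 0 -0.5 0 0 0 0;-1 0 -0.5 0 0 0 0;-1 0 -0.5 0 0 0 0;-1 0 0 0 0 0 0'
python3 -c "
from h import *
where()"
```

```text
time_s: 20.38
ee_pos: [0.4654, -0.191, 0.0802]
eef_rot: [3.141, -0.001, -0.121]
force: [-1.1, -0.0, -1.1]
grip_width: 0.0159
grip_force: 40.0
time_s: 21.25
ee_pos: [0.4761, -0.1006, 0.0798]
eef_rot: [-3.142, 0.0, -0.119]
force: [0.7, -0.0, -2.2]
grip_width: 0.0158
grip_force: 40.0
fix mm [-39.4 -73.8] z 0.0798 [-3.142  0.    -0.119] [ 0.7 -0.  -2.2]
```

```bash
python3 -m inch '-1 0 -0.2 0.09 0 0 0;-1 0 -0.5 0 0 0 0;-1 0 -0.5 0 0 0 0;-1 0 -0.5 0 0 0 0;-1 0 -0.5 0 0 0 0;-1 0 -0.5 0 0 0 0;-1 0 -0.5 0 0 0 0;-1 0 -0.5 0 0 0 0;-1 0 -0.5 0 0 0 0;-1 0 0 0 0 0 0'
python3 -c "
from h import *
where()"
python3 -m inch '-1 0 -0.5 0 0 0 0;-1 0 -0.5 0 0 0 0;-1 0 -0.5 0 0 0 0;-1 0 0 0 0 0 0'
python3 -c "
from h import *
where();chips('scene',);chips('side')
c=load('side');cv2.imwrite('pics/sw1.png',np.hstack([cv2.resize(c['img'][130:290,190:330],None,fx=3,fy=3),cv2.resize(load('scene')['img'][170:330,180:310],None,fx=2.9,fy=3)]))"
```

```text
time_s: 22.5
ee_pos: [0.4912, 0.0244, 0.077]
eef_rot: [-3.142, 0.0, -0.119]
force: [-0.5, -0.8, -0.7]
grip_width: 0.0159
grip_force: 40.0
fix mm [-39.4  52.2] z 0.077 [-3.142  0.    -0.119] [-0.5 -0.8 -0.7]
time_s: 23.0
ee_pos: [0.4966, 0.0693, 0.077]
eef_rot: [-3.142, 0.0, -0.119]
force: [-0.5, 0.0, -0.2]
grip_width: 0.0158
grip_force: 40.0
fix mm [-39.4  97.3] z 0.077 [-3.142  0.    -0.119] [-0.5  0.  -0.2]
scene [268. 203.] 29 fix mm [-54.4  72.3] z 0.039
scene [263. 221.] 16 fix mm [-5.4 11.8] z 0.039
scene [275. 226.] 16 fix mm [32.1 23.6] z 0.04
scene [242. 238.] 15 fix mm [  8.  -76.2] z 0.04
scene [257. 239.] 17 fix mm [ 36.4 -47.1] z 0.042
side [274. 185.] 12 fix mm [64.4 68.4] z 0.042
side [240. 186.] 48 fix mm [-40.8  81.8] z 0.037
side [283. 215.] 61 fix mm [ 64.2 -60.4] z 0.041
side [241. 196.] 27 fix mm [-44.   36.3] z 0.031
side [266. 196.] 14 fix mm [30.  22.3] z 0.039
side [255. 201.] 11 fix mm [-7.1  8.9] z 0.04
side [272. 212.] 12 fix mm [ 34.9 -48.2] z 0.04
side [265. 221.] 15 fix mm [  6.3 -76.8] z 0.039
```

View pics/sw1.png

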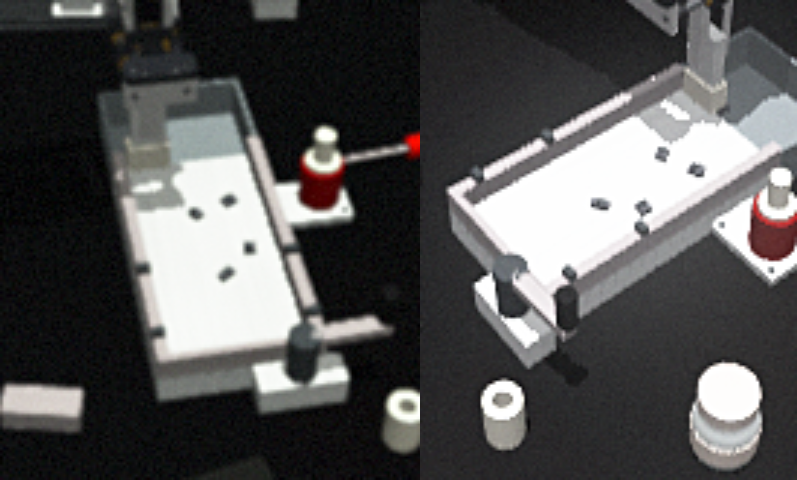

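Lane 1 is clear: both chips are gone and four remain (left panel (195,213), (228,200), (249,247), (226,273)). Next the middle lane.

```bash
python3 -m inch '-1 0 0 -0.75 0 0 0;-1 0 0 -0.75 0 0 0;-1 0.188 0.99 0 0 0 0;-1 0.188 0.99 0 0 0 0;-1 0.188 0.99 0 0 0 0;-1 0.188 0.99 0 0 0 0;-1 0.188 0.99 0 0 0 0;-1 0.188 0.99 0 0 0 0;-1 0.188 0.99 0 0 0 0;-1 0 0 0 0 0 0'
python3 -m inch '-1 0 0 0.75 0 0 0;-1 0 0 0.73 0 0 0;-1 0 0 0 0 0 0;-1 0 0 0 0 0 0;-1 0 0 0 0 0 0'
python3 -c "
from h import *
where()"
```

```text
time_s: 24.35
ee_pos: [0.5105, -0.1448, 0.1219]
eef_rot: [3.141, 0.0, -0.123]
force: [-0.5, 0.9, -1.0]
grip_width: 0.0155
grip_force: 40.0
time_s: 24.98
ee_pos: [0.5109, -0.1428, 0.0782]
eef_rot: [3.141, -0.001, -0.12]
force: [-0.5, -0.6, -1.0]
grip_width: 0.0159
grip_force: 40.0
fix mm [ 1.000e-01 -1.115e+02] z 0.0782 [ 3.141e+00 -1.000e-03 -1.200e-01] [-0.5 -0.6 -1. ]
```

```bash
python3 -m inch '-1 0 -0.5 0 0 0 0;-1 0 -0.5 0 0 0 0;-1 0 -0.5 0 0 0 0;-1 0 -0.5 0 0 0 0;-1 0 -0.5 0 0 0 0;-1 0 -0.5 0 0 0 0;-1 0 -0.5 0 0 0 0;-1 0 -0.5 0 0 0 0;-1 0 -0.5 0 0 0 0;-1 0 0 0 0 0 0'
python3 -m inch '-1 0 -0.5 0 0 0 0;-1 0 -0.5 0 0 0 0;-1 0 -0.5 0 0 0 0;-1 0 -0.5 0 0 0 0;-1 0 -0.5 0 0 0 0;-1 0 0 0 0 0 0'
python3 -c "
from h import *
where();chips('scene');chips('side')"
```

```text
time_s: 26.22
ee_pos: [0.5271, -0.008, 0.0776]
eef_rot: [-3.142, 0.0, -0.119]
force: [-0.1, -0.7, -1.5]
grip_width: 0.0158
grip_force: 40.0
time_s: 26.98
ee_pos: [0.536, 0.0666, 0.0776]
eef_rot: [-3.142, 0.0, -0.119]
force: [-0.7, -0.0, -1.7]
grip_width: 0.016
grip_force: 40.0
fix mm [ 0.1 99.4] z 0.0776 [-3.142  0.    -0.119] [-0.7 -0.  -1.7]
scene [275. 226.] 20 fix mm [31.6 25.1] z 0.041
scene [257. 239.] 18 fix mm [ 36.5 -47.1] z 0.041
side [282. 209.] 76 fix mm [ 64.2 -37.4] z 0.042
side [249. 185.] 66 fix mm [-9.9 81.8] z 0.034
side [236. 189.] 8 fix mm [-52.7  72. ] z 0.03
side [264. 195.] 27 fix mm [24.9 29.5] z 0.04
side [248. 194.] 11 fix mm [-22.1  42.4] z 0.031
side [272. 212.] 12 fix mm [ 34.9 -48.2] z 0.04
```

```bash
python3 -m inch '-1 0 0 -0.75 0 0 0;-1 0 0 -0.75 0 0 0;-1 0.19 0.86 0 0 0 0;-1 0.19 0.86 0 0 0 0;-1 0.19 0.86 0 0 0 0;-1 0.19 0.86 0 0 0 0;-1 0.19 0.86 0 0 0 0;-1 0.19 0.86 0 0 0 0;-1 0.19 0.86 0 0 0 0;-1 0 0 0 0 0 0'
python3 -m inch '-1 0 0 0.75 0 0 0;-1 0 0 0.76 0 0 0;-1 0 0 0 0 0 0;-1 0 0 0 0 0 0'
python3 -c "
from h import *
where()"
```

```text
time_s: 28.32
ee_pos: [0.5537, -0.1203, 0.1225]
eef_rot: [3.141, 0.0, -0.123]
force: [-1.0, -0.2, -2.9]
grip_width: 0.0156
grip_force: 40.0
time_s: 28.82
ee_pos: [0.554, -0.1183, 0.0778]
eef_rot: [-3.142, -0.0, -0.12]
force: [-1.2, -0.1, -1.3]
grip_width: 0.0159
grip_force: 40.0
fix mm [ 40. -82.] z 0.0778 [-3.142 -0.    -0.12 ] [-1.2 -0.1 -1.3]
```

```bash
python3 -m inch '-1 0 -0.5 0 0 0 0;-1 0 -0.5 0 0 0 0;-1 0 -0.5 0 0 0 0;-1 0 -0.5 0 0 0 0;-1 0 -0.5 0 0 0 0;-1 0 -0.5 0 0 0 0;-1 0 -0.5 0 0 0 0;-1 0 -0.5 0 0 0 0;-1 0 -0.5 0 0 0 0;-1 0 0 0 0 0 0'
python3 -m inch '-1 0 -0.5 0 0 0 0;-1 0 -0.5 0 0 0 0;-1 0 -0.5 0 0 0 0;-1 0 -0.3 0 0 0 0;-1 0 0 0 0 0 0'
python3 -m inch '-1 0 0 -1 0 0 0;-1 0 0 -1 0 0 0;-1 -0.5 1 -0.2 0 0 0;-1 -0.5 1 0 0 0 0;-1 -0.5 1 0 0 0 0;-1 -0.5 1 0 0 0 0;-1 -0.5 1 0 0 0 0;-1 -0.5 1 0 0 0 0;-1 -0.5 1 0 0 0 0;-1 -0.3 1 0 0 0 0'
python3 -c "
from h import *
where();chips('scene');chips('side')
c=load('side');cv2.imwrite('pics/sw3.png',np.hstack([cv2.resize(c['img'][130:290,190:330],None,fx=3,fy=3),cv2.resize(load('scene')['img'][160:320,200:330],None,fx=2.9,fy=3)]))"
```

```text
time_s: 30.08
ee_pos: [0.5702, 0.0165, 0.0773]
eef_rot: [-3.142, 0.0, -0.119]
force: [0.0, -0.1, -1.0]
grip_width: 0.0158
grip_force: 40.0
time_s: 30.7
ee_pos: [0.5766, 0.0697, 0.0773]
eef_rot: [3.142, 0.0, -0.119]
force: [-0.6, 0.5, -0.7]
grip_width: 0.0156
grip_force: 40.0
time_s: 31.95
ee_pos: [0.4337, -0.1567, 0.1435]
eef_rot: [3.141, -0.0, -0.121]
force: [0.5, 0.1, -1.3]
grip_width: 0.0156
grip_force: 40.0
fix mm [ -74.9 -134.5] z 0.1435 [ 3.141 -0.    -0.121] [ 0.5  0.1 -1.3]
scene [208. 233.] 8 fix mm [ -64.6 -138.2] z 0.035
side [275. 190.] 11 fix mm [65.  44.9] z 0.044
side [281. 208.] 11 fix mm [ 64.8 -34.7] z 0.042
side [286. 222.] 8 fix mm [ 64.7 -90.3] z 0.041
```

View pics/sw3.png

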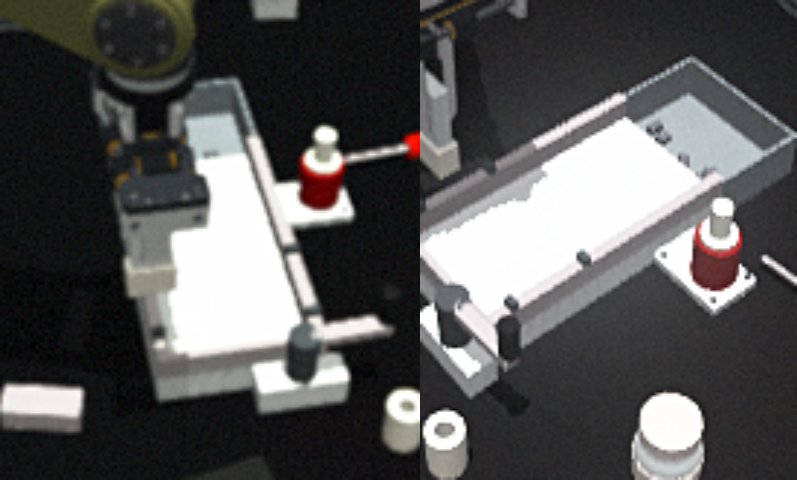

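The bed is clear and chips lie in the trough (right panel near (655,130), (685,160), (708,172)). Measuring the pad centre with the pad now empty.

```bash
python3 - <<'E'
from h import *
for n in('scene','side'):
    c=snap(n);P=cloud(c);g=cv2.GaussianBlur(c['img'],(5,5),0).astype(int)
    H,W=g.shape[:2];v,u=np.mgrid[:H,:W]
    K=c['intrinsics'];T=np.linalg.inv(c['view']);d=np.stack([(u-K[0,2])/K[0,0],(v-K[1,2])/K[1,1],np.ones_like(u)],-1)@T[:3,:3].T
    R=T[:3,3]+d*((.003-T[2,3])/d[...,2])[...,None]
    roi=(np.abs(R[...,0]-.433)<.085)&(np.abs(R[...,1]+.344)<.07)&(P[...,2]<.012)
    G=g.mean(-1)-0; br=g[...,1]-g[...,0]
    t,_=cv2.threshold(G[roi].astype(np.uint8),0,255,cv2.THRESH_OTSU)
    cen=(np.abs(R[...,0]-.433)<.03)&(np.abs(R[...,1]+.344)<.03)
    print(n,t,np.percentile(G[roi],[5,25,50,75,95]),np.median(g[cen],0))
    m=(roi&(G>t)).astype(np.uint8);m=cv2.morphologyEx(m,cv2.MORPH_OPEN,np.ones((3,3)))
    N,l,st,ce=cv2.connectedComponentsWithStats(m);i=1+np.argmax(st[1:,4])
    w=R[l==i][:,:2];print(st[i,4],cv2.minAreaRect((w*1000).astype(np.float32)),w.mean(0))
where()
E
```

```text
scene 37.0 [32.         34.66666667 38.         41.66666667 43.33333333] [41. 43. 42.]
1511 ((446.9933166503906, -331.74334716796875), (145.85055541992188, 111.1733627319336), 2.6086695194244385) [ 0.4424132  -0.33635548]
side 29.0 [16.33333333 17.66666667 26.83333333 41.66666667 43.        ] [39. 44. 42.]
1510 ((433.2957458496094, -345.83026123046875), (119.76220703125, 95.62020874023438), 2.9139177799224854) [ 0.43275956 -0.3453084 ]
fix mm [ -74.2 -133.6] z 0.1435 [-3.142 -0.    -0.122] [ 0.1 -0.1 -1.3]
```

```bash
python3 -m inch '-1 0.105 0.89 0 0 0 0;-1 0.105 0.89 0 0 0 0;-1 0.105 0.89 0 0 0 0;-1 0.105 0.89 0 0 0 0;-1 0.105 0.89 0 0 0 0;-1 0.105 0.89 0 0 0 0;-1 0.105 0.89 0 0 0 0;-1 0 0 0 0 0 -0.96;-1 0 0 0 0 0 0;-1 0 0 0 0 0 0'
python3 -m inch '-1 0 0 1 0 0 0;-1 0 0 1 0 0 0;-1 0 0 0.7 0 0 0;-1 0 0 0.3 0 0 0;-1 0 0 0.1 0 0 0;-1 0 0 0 0 0 0;-1 0 0 0 0 0 0'
```

```text
time_s: 33.4
ee_pos: [0.4344, -0.3431, 0.1433]
eef_rot: [-3.141, 0.0, 0.044]
force: [-0.1, -0.7, -1.3]
grip_width: 0.0157
grip_force: 40.0
time_s: 34.28
ee_pos: [0.4343, -0.344, 0.0511]
eef_rot: [3.141, -0.001, 0.047]
force: [-0.7, 0.6, -1.1]
grip_width: 0.0156
grip_force: 40.0
```

```bash
python3 -m inch '-1 -0.03 0.02 0.05 0 0 0;-1 0 0 0.03 0 0 0;-1 0 0 0 0 0 0;-1 0 0 0 0 0 0'
python3 -m inch '0.1 0 0 0 0 0 0;0.1 0 0 0 0 0 0;0.1 0 0 0 0 0 0;0.1 0 0 -0.4 0 0 0;0.1 0 0 -1 0 0 0;0.1 0 0 -1 0 0 0;0.1 0 0 -1 0 0 0;0.1 0 0 -1 0 0 0;0.1 0 0 0 0 0 0'
python3 - <<'E'
from h import *
c=snap('wrist');P=cloud(c);m=(c['range_z']>0)&(np.linalg.norm(P[...,:2]-[.433,-.344],axis=-1)<.05)&(np.abs(P[...,2]-.093)<.004)
q=P[m];print(m.sum(),cv2.minAreaRect((q[:,:2]*1000).astype(np.float32)))
# flap
for n in('scene','side'):
    c=snap(n);P=cloud(c);ok=(c['range_z']>0)&(P[...,0]>.3)&(P[...,0]<.68)&(P[...,1]>.2)&(P[...,1]<.5)
    m=ok&(P[...,2]>.028)&(P[...,2]<.045)
    q=P[m];print(n,'bracket',len(q),cv2.minAreaRect((q[:,:2]*1000).astype(np.float32)),q.mean(0))
    m=ok&(P[...,2]>.0055)&(P[...,2]<.045);m=cv2.morphologyEx(m.astype(np.uint8),cv2.MORPH_OPEN,np.ones((3,3)))
    N,l,st,_=cv2.connectedComponentsWithStats(m);i=1+np.argmax(st[1:,4]);q=P[l==i];q=q[q[:,2]<.016]
    print(n,'flap',len(q),cv2.minAreaRect((q[:,:2]*1000).astype(np.float32)),q.mean(0))
E
```

```text
time_s: 34.78
ee_pos: [0.4332, -0.3443, 0.048]
eef_rot: [3.142, -0.0, 0.047]
force: [-1.2, 0.7, -1.0]
grip_width: 0.0154
grip_force: 40.0
time_s: 35.9
ee_pos: [0.4339, -0.345, 0.1829]
eef_rot: [3.138, -0.003, 0.047]
force: [-0.7, -0.6, -0.2]
grip_width: 0.0521
grip_force: 0.0
714 ((433.66058349609375, -344.705322265625), (35.56892395019531, 15.131664276123047), 2.4922235012054443)
scene bracket 51 ((502.02740478515625, 381.57366943359375), (14.427166938781738, 43.958831787109375), 75.3020248413086) [0.50354793 0.38045654 0.034993  ]
scene flap 555 ((502.4913024902344, 386.1709899902344), (54.831199645996094, 249.2056884765625), 76.139892578125) [0.51178572 0.38086113 0.00958857]
side bracket 0 ((0.0, 0.0), (0.0, 0.0), 0.0) [nan nan nan]<stdin>:8: RuntimeWarning: Mean of empty slice.
  ret = um.true_divide(
Traceback (most recent call last):
ValueError: attempt to get argmax of an empty sequence
```

```bash
python3 -m inch '0.1 0 0 0 0 0 0.85;0.1 0 0 0 0 0 0.84;0.1 -0.148 -0.961 0 0 0 0;0.1 -0.148 -0.961 0 0 0 0;0.1 -0.148 -0.961 0 0 0 0;0.1 -0.148 -0.961 0 0 0 0;0.1 -0.148 -0.961 0 0 0 0;0.1 -0.148 -0.961 0 0 0 0;0.1 -0.148 -0.961 0 0 0 0;0.1 -0.148 -0.961 0 0 0 0'
python3 -m inch '0.1 -0.148 -0.961 0 0 0 0;0.1 -0.148 -0.961 0 0 0 0;0.1 -0.148 -0.961 0 0 0 0;0.1 -0.148 -0.961 0 0 0 0;0.1 -0.148 -0.961 0 0 0 0;0.1 -0.148 -0.961 0 0 0 0;0.1 -0.148 -0.961 0 0 0 0;0.1 -0.148 -0.961 0 0 0 0;0.1 -0.148 -0.961 0 0 0 0;0.1 -0.148 -0.961 0 0 0 0' | head -2
python3 -m inch '0.1 -0.148 -0.961 0 0 0 0;0.1 -0.148 -0.961 0 0 0 0;0.1 -0.148 -0.961 0 0 0 0;0.1 -0.148 -0.961 0 0 0 0;0.1 -0.148 -0.961 0 0 0 0;0.1 -0.148 -0.961 0 0 0 0;0.1 -0.148 -0.961 0 0 0 0;0.1 0 0 0 0 0 0;0.1 0 0 0 0 0 0'
cat >> h.py <<'E'
def flap(n,c0,zb):
    c=snap(n);P=cloud(c);ok=(c['range_z']>0)&(np.linalg.norm(P[...,:2]-c0,axis=-1)<.15)
    for nm,lo,hi in(('bracket',zb+.032,zb+.043),('plate',zb+.006,zb+.016)):
        m=ok&(P[...,2]>lo)&(P[...,2]<hi);m=cv2.morphologyEx(m.astype(np.uint8),cv2.MORPH_OPEN,np.ones((3,3)))
        N,l,st,_=cv2.connectedComponentsWithStats(m)
        if N<2: print(nm,'none');continue
        i=1+np.argmax(st[1:,4]);q=P[l==i]
        print(n,nm,len(q),cv2.minAreaRect((q[:,:2]*1000).astype(np.float32)),q.mean(0).round(4))
E
python3 -c "
from h import *
where();flap('wrist',[.503,.381],0);flap('scene',[.503,.381],0)"
```

```text
time_s: 37.3
ee_pos: [0.4549, -0.111, 0.179]
eef_rot: [-3.141, 0.002, -0.248]
force: [0.8, 0.1, 0.6]
grip_width: 0.0518
grip_force: 0.0
time_s: 38.55
ee_pos: [0.4826, 0.1792, 0.1789]
time_s: 39.67
ee_pos: [0.5021, 0.3809, 0.1791]
eef_rot: [3.14, 0.001, -0.248]
force: [0.8, 0.1, 0.0]
grip_width: 0.0514
grip_force: 0.0
fix mm [-71.1 407.4] z 0.1791 [ 3.14e+00  1.00e-03 -2.48e-01] [0.8 0.1 0. ]
wrist bracket 500 ((500.5909423828125, 384.0232849121094), (13.369791984558105, 39.49406814575195), 75.43047332763672) [0.5013 0.3842 0.037 ]
wrist plate 8723 ((501.2357177734375, 389.701904296875), (49.4909782409668, 241.90530395507812), 74.30577850341797) [0.5122 0.3871 0.0092]
scene bracket 32 ((502.5807189941406, 381.36334228515625), (16.652162551879883, 39.865901947021484), 69.8594741821289) [0.5013 0.3803 0.0374]
scene plate 304 ((565.1679077148438, 368.9483337402344), (53.9870719909668, 115.09068298339844), 74.82324981689453) [0.5685 0.3675 0.0096]
```

```bash
python3 -m inch '0.1 -0.05 -0.06 1 0 0 0;0.1 0 0 1 0 0 0;0.1 0 0 1 0 0 0;0.1 0 0 1 0 0 0;0.1 0 0 1 0 0 0;0.1 0 0 0.35 0 0 0;0.1 0 0 0.1 0 0 0;0.1 0 0 0 0 0 0;0.1 0 0 0 0 0 0' 40
python3 -m inch '-1 0 0 0 0 0 0;-1 0 0 0 0 0 0;-1 0 0 0 0 0 0;-1 0 0 0 0 0 0;-1 0 0 0 0 0 0'
```

```text
time_s: 40.9
ee_pos: [0.5018, 0.384, 0.0175]
eef_rot: [-3.14, -0.001, -0.248]
force: [-0.2, 0.1, -0.3]
grip_width: 0.0518
grip_force: 0.0
time_s: 41.52
ee_pos: [0.5014, 0.3837, 0.0164]
eef_rot: [-3.142, 0.0, -0.248]
force: [0.5, 0.2, 0.4]
grip_width: 0.0138
grip_force: 40.0
```

```bash
python3 -m inch '-1 0 0 -0.5 0 0 0;-1 0 0 -1 0 0 0;-1 0 0 -1 0 0 0;-1 0 0 -1 0 0 0;-1 0 0 -1 0 0 0;-1 0 0 -1 0 0 -0.75;-1 0 0 0 0 0 0;-1 0 0 0 0 0 0'
python3 - <<'E'
from h import *
F=[]
for n in('scene','side'):
    c=snap(n);P=cloud(c);ok=c['range_z']>0;f=fx(P)*1000;g=c['img'].max(-1).astype(int)
    for s in(-1,1):
        for y0 in(-80,-157):
            z=P[...,2]; m=ok&(np.abs(f[...,0]-71*s)<9)&(np.abs(f[...,1]-y0)<14)&(z>.0585)&(z<.068)
            q=f[m];print(n,s,y0,m.sum(),q.mean(0).round(1) if len(q) else'',(q.min(0)+q.max(0))[1]/2 if len(q) else '')
            d=ok&(np.abs(f[...,0]-71*s)<9)&(np.abs(f[...,1]-y0)<16)&(z>.05)&(z<.07)&(g<130)
            q=f[d];print('   dark',d.sum(),q.mean(0).round(1) if len(q) else '')
    for s in(-1,1):
        z=P[...,2];m=ok&(np.abs(f[...,0]-71*s)<12)&(f[...,1]>-170)&(f[...,1]<80)&(np.abs(z-.055)<.003)
        print(n,'rail',s,np.median(f[m][:,0]).round(1),(np.percentile(f[m][:,0],[3,97])).round(1),m.sum())
where()
o=ctrl.get_obs()['ee_pos'];flap('wrist',o[:2],o[2]-.0164)
E
```

```text
time_s: 42.52
ee_pos: [0.501, 0.3834, 0.1803]
eef_rot: [3.141, 0.001, -0.12]
force: [-0.7, 0.1, -2.1]
grip_width: 0.0138
grip_force: 40.0
scene -1 -80 14 [-70.8 -79.2] -78.61564796662016
   dark 27 [-68.4 -78.6]
scene -1 -157 18 [ -69.7 -159. ] -157.43660985854328
   dark 35 [ -67.5 -157.2]
scene 1 -80 17 [ 72.8 -79.3] -78.71560918471843
   dark 25 [ 73.8 -80.7]
scene 1 -157 20 [  71.9 -158.8] -154.36574834948365
   dark 28 [  74.4 -156.7]
scene rail -1 -69.5 [-77.  -63.2] 287
scene rail 1 72.1 [65. 78.] 342
side -1 -80 11 [-73.  -80.2] -79.34513998427326
   dark 15 [-74.4 -79.9]
side -1 -157 12 [ -73.  -160.7] -160.93648340861006
   dark 16 [ -74.6 -159.6]
side 1 -80 15 [ 68.3 -80. ] -80.05456745111448
   dark 23 [ 68.2 -80.4]
side 1 -157 13 [  68.6 -160.7] -160.93380143343393
   dark 23 [  67.8 -158.6]
side rail -1 -72.7 [-78.5 -66.7] 216
side rail 1 68.6 [62.9 75.3] 198
fix mm [-72.6 409.7] z 0.1799 [ 3.14e+00  2.00e-03 -1.19e-01] [-0.2  0.7 -0.9]
wrist bracket 2109 ((501.7610168457031, 386.66180419921875), (34.59758377075195, 40.455387115478516), 61.060768127441406) [0.5025 0.3829 0.2005]
wrist plate 17018 ((550.8054809570312, 381.8336486816406), (49.32661056518555, 139.52232360839844), 82.80107116699219) [0.568  0.3803 0.1726]
```

```bash
python3 -m inch '-1 0.134 0.98 0 0 0 0;-1 0.134 0.98 0 0 0 0;-1 0.134 0.98 0 0 0 0;-1 0.134 0.98 0 0 0 0;-1 0.134 0.98 0 0 0 0;-1 0.134 0.98 0 0 0 0;-1 0.134 0.98 0 0 0 0;-1 0.134 0.98 0 0 0 0;-1 0.134 0.98 0 0 0 0;-1 0.134 0.98 0 0 0 0'
python3 -m inch '-1 0.134 0.98 0 0 0 0;-1 0.134 0.98 0 0 0 0;-1 0.134 0.98 0 0 0 0;-1 0.134 0.98 0 0 0 0;-1 0.134 0.98 0 0 0 0;-1 0.134 0.98 0 0 0 0;-1 0.134 0.98 0 0 0 0;-1 0.134 0.98 0 0 0 0;-1 0 0 0 0 0 0;-1 0 0 0 0 0 0'
python3 - <<'E'
from h import *
where();chips('scene')
c=load('scene');s=snap('side')
cv2.imwrite('pics/fl1.png',np.hstack([cv2.resize(s['img'][130:290,180:330],None,fx=2.7,fy=3),cv2.resize(c['img'][160:320,180:320],None,fx=2.7,fy=3)]))
E
```

```text
time_s: 43.92
ee_pos: [0.5067, 0.0861, 0.1808]
eef_rot: [3.141, 0.001, -0.118]
force: [-0.6, -0.4, -1.4]
grip_width: 0.0136
grip_force: 40.0
time_s: 45.18
ee_pos: [0.5113, -0.1498, 0.181]
eef_rot: [-3.141, 0.001, -0.117]
force: [0.4, 0.4, -1.2]
grip_width: 0.0138
grip_force: 40.0
fix mm [   1.4 -118.3] z 0.181 [-3.141e+00  1.000e-03 -1.170e-01] [ 0.4  0.4 -1.2]
```

View pics/fl1.png

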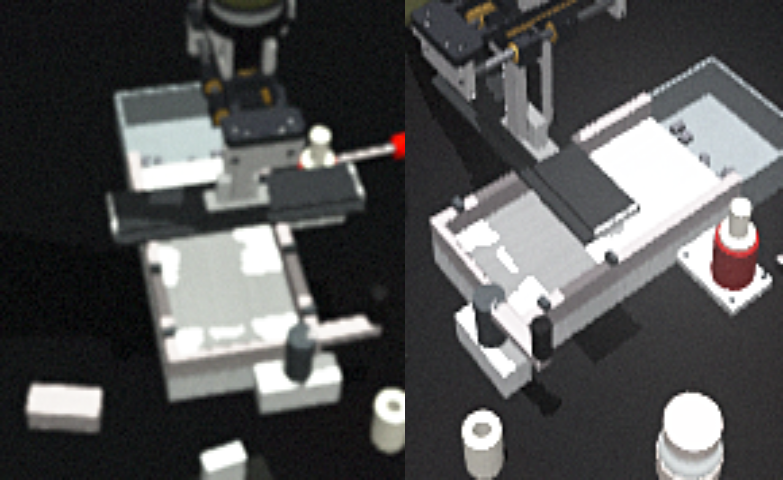

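The flap hangs level over the rails with the bracket up (right panel (590,180)), the lugs are visible, and chips are in the trough. Lowering to just above the lugs.

```bash
python3 -m inch '-1 -0.05 0.05 1 0 0 0;-1 0 0 1 0 0 0;-1 0 0 0.9 0 0 0;-1 0 0 0.3 0 0 0;-1 0 0 0 0 0 0;-1 0 0 0 0 0 0'
python3 - <<'E'
from h import *
where()
for n in('scene','side'):
    c=snap(n);P=cloud(c);f=fx(P)*1000;z=P[...,2];ok=c['range_z']>0;zb=ctrl.get_obs()['ee_pos'][2]-.0164
    m=ok&(np.abs(z-zb-.010)<.0045)&(np.abs(f[...,0])<135)&(np.abs(f[...,1]+120)<45)&((np.abs(f[...,0])>82))
    q=f[m];q=q[np.abs(q[:,0])>85]
    for s in(-1,1):
        e=q[q[:,0]*s>0];print(n,s,len(e),'x',np.percentile(e[:,0],[1,99]).round(1),'y',np.percentile(e[:,1],[3,97]).round(1),'z',np.median(z[m]).round(4)) if len(e) else None
E
```

```text
time_s: 46.02
ee_pos: [0.5104, -0.1517, 0.0866]
eef_rot: [3.141, -0.002, -0.117]
force: [1.5, -0.6, -1.5]
grip_width: 0.0137
grip_force: 40.0
fix mm [   0.7 -120.3] z 0.0866 [ 3.141e+00 -2.000e-03 -1.170e-01] [ 1.5 -0.6 -1.5]
scene -1 26 x [-114.2  -85.2] y [-151.8  -94.6] z 0.0799
scene 1 286 x [ 85.5 121.4] y [-149.6  -95.1] z 0.0799
side -1 183 x [-121.8  -85.8] y [-146.6  -95.7] z 0.0787
side 1 165 x [ 85.8 118.6] y [-147.9  -95.9] z 0.0787
```

```bash
python3 -m inch '-1 0 0 0.2 0 0 0;-1 0 0 0.15 0 0 0;-1 0 0 0.1 0 0 0;-1 0 0 0.05 0 0 0;-1 0 0 0 0 0 0;-1 0 0 0 0 0 0'
```

```text
time_s: 46.88
ee_pos: [0.5098, -0.1516, 0.0714]
eef_rot: [3.142, -0.0, -0.117]
force: [-7.4, 2.6, 13.7]
grip_width: 0.0138
grip_force: 40.0
```

```bash
python3 -m inch '0.1 0 0 0 0 0 0;0.1 0 0 0 0 0 0;0.1 0 0 0 0 0 0;0.1 0 0 -0.4 0 0 0;0.1 0 0 -1 0 0 0;0.1 0 0 -1 0 0 0;0.1 0 0 -1 0 0 0;0.1 0 0 -0.6 0 0 0;0.1 0 0 0 0 0 0' 8
python3 - <<'E'
from h import *
where()
for n in('scene','side','wrist'):
    c=snap(n);P=cloud(c);f=fx(P)*1000;z=P[...,2];ok=c['range_z']>0
    m=ok&(np.abs(z-.0645)<.004)&(np.abs(f[...,0])<135)&(np.abs(f[...,1]+120)<45)
    q=f[m];print(n,len(q),'x',np.percentile(q[:,0],[.5,99.5]).round(1),'y',np.percentile(q[:,1],[2,98]).round(1))
    m=ok&(z>.088)&(z<.097)&(np.abs(f[...,0])<35)&(np.abs(f[...,1]+120)<30)
    q=f[m];print('  bracket',len(q),'x',np.percentile(q[:,0],[2,98]).round(1),'y',np.percentile(q[:,1],[2,98]).round(1),np.median(z[m])) if m.any() else 0
    m=ok&(z>.112)&(z<.123)&(np.abs(f[...,0]-125)<25)&(np.abs(f[...,1]+199)<25)
    q=f[m];print('  knob',len(q),q.mean(0).round(1)) if m.any() else 0
E
```

```text
time_s: 48.0
ee_pos: [0.5103, -0.1518, 0.1921]
eef_rot: [3.141, -0.003, -0.117]
force: [0.3, 0.2, 0.3]
grip_width: 0.0516
grip_force: 0.0
fix mm [   0.6 -120.5] z 0.1921 [ 3.141e+00 -3.000e-03 -1.170e-01] [0.3 0.2 0.3]
scene 1411 x [-119.6  120.4] y [-152.2  -92.4]
  bracket 77 x [-18.9  20.8] y [-129.4 -115. ] 0.09254506696775056
  knob 49 [ 126.5 -201.2]
side 1130 x [-121.8  117.8] y [-153.3  -93.9]
  bracket 64 x [-21.2  16.4] y [-131.4 -115.9] 0.09156518917768658
  knob 36 [ 122.3 -201.6]
wrist 12472 x [-118.8  117.9] y [-149.7  -91.3]
  bracket 684 x [-19.8  18.3] y [-127.4 -113.8] 0.09203224519309311
  knob 558 [ 123.2 -198.1]
```

```bash
python3 -m inch '0.1 0.828 0.52 0 0 0 0;0.1 0.828 0.52 0 0 0 0;0.1 0.828 0.52 0 0 0 0;0.1 0.828 0.52 0 0 0 0;0.1 0.828 0.52 0 0 0 0;0.1 0 0 1 0 0 0;0.1 0 0 1 0 0 0;0.1 0 0 1 0 0 0;0.1 0 0 0.2 0 0 0;0.1 0 0 0 0 0 0' 10
python3 -c "
from h import *
where()"
python3 -m inch '-1 0 0 0 0 0 0;-1 0 0 0 0 0 0;-1 0 0 0 0 0 0;-1 0 0 0 0 0 0'
python3 -c "
from h import *
where()"
```

```text
time_s: 49.4
ee_pos: [0.6241, -0.2436, 0.0946]
eef_rot: [-3.141, 0.0, -0.117]
force: [-0.0, -0.5, 0.1]
grip_width: 0.0518
grip_force: 0.0
fix mm [ 124.5 -198. ] z 0.0946 [-3.141  0.    -0.117] [-0.  -0.5  0.1]
time_s: 49.9
ee_pos: [0.6242, -0.2437, 0.0947]
eef_rot: [3.141, -0.0, -0.117]
force: [-0.5, -0.3, 1.1]
grip_width: 0.0175
grip_force: 10.0
fix mm [ 124.6 -198.1] z 0.0947 [ 3.141 -0.    -0.117] [-0.5 -0.3  1.1]
```

```bash
python3 -m inch '-1 -0.028 -0.216 0 0 0 -0.5;-1 -0.028 -0.216 0 0 0 -0.5;-1 -0.028 -0.216 0 0 0 -0.5;-1 -0.028 -0.216 0 0 0 -0.5;-1 -0.028 -0.216 0 0 0 -0.5;-1 -0.028 -0.216 0 0 0 -0.5;-1 -0.028 -0.216 0 0 0 -0.5;-1 -0.028 -0.216 0 0 0 -0.5;-1 0 0 0 0 0 0'
python3 -c "
from h import *
d=fx(ctrl.get_obs()['ee_pos'])-[.05,-.205];print(np.linalg.norm(d),np.degrees(np.arctan2(d[1],d[0])))"
```

```text
time_s: 51.02
ee_pos: [0.609, -0.1936, 0.0948]
eef_rot: [3.141, -0.003, 0.583]
force: [7.4, 6.9, -1.1]
grip_width: 0.0183
grip_force: 10.0
0.07664377863966487 45.65205371021605
```

```bash
python3 -m inch '-1 -0.028 -0.216 0 0 0 -0.5;-1 -0.028 -0.216 0 0 0 -0.5;-1 -0.028 -0.216 0 0 0 -0.5;-1 -0.028 -0.216 0 0 0 -0.5;-1 -0.028 -0.216 0 0 0 -0.5;-1 -0.028 -0.216 0 0 0 -0.5;-1 -0.028 -0.216 0 0 0 -0.5;-1 -0.028 -0.216 0 0 0 -0.5;-1 -0.028 -0.216 0 0 0 -0.5;-1 0 0 0 0 0 0'
python3 -c "
from h import *
where();d=fx(ctrl.get_obs()['ee_pos'])-[.05,-.205];print(np.linalg.norm(d),np.degrees(np.arctan2(d[1],d[0])))"
```

```text
time_s: 52.28
ee_pos: [0.5581, -0.1649, 0.0947]
eef_rot: [-3.141, -0.003, 1.369]
force: [0.1, 12.9, 3.6]
grip_width: 0.0176
grip_force: 10.0
fix mm [  49.6 -127.8] z 0.0947 [-3.141e+00 -3.000e-03  1.369e+00] [ 0.1 12.9  3.6]
0.07724014087668458 90.28395366161061
```

```bash
python3 -m inch '-1 -0.06 -0.06 0 0 0 0;-1 0 -0.06 0 0 0 0;-1 0 -0.05 0 0 0 0;-1 0 0 0 0 0 0;-1 0 0 0 0 0 0'
python3 -c "
from h import *
where()"
```

```text
time_s: 52.9
ee_pos: [0.5555, -0.1664, 0.095]
eef_rot: [3.135, -0.002, 1.367]
force: [22.4, 8.2, -8.6]
grip_width: 0.0202
grip_force: 10.0
fix mm [  47.2 -129.6] z 0.095 [ 3.135e+00 -2.000e-03  1.367e+00] [22.4  8.2 -8.6]
```

```bash
python3 -m inch '-0.45 0 0 0 0 0 0;-0.45 0 0 0 0 0 0;-0.45 0 0.05 -0.1 0 0 0;-0.45 0 0 -0.6 0 0 0;-0.45 0 0 -1 0 0 0;-0.45 0 0 -1 0 0 0;-0.45 0 0 -1 0 0 0;-0.45 1 0 0 0 0 0;-0.45 1 0 0 0 0 0;-0.45 1 0 0 0 0 0'
python3 -m inch '-0.45 1 0 0 0 0 0;-0.45 1 0 0 0 0 0;-0.45 1 0 0 0 0 0;-0.45 1 0 0 0 0 0;-0.45 0 0 0 0 0 0;-0.45 0 0 0 0 0 0'
python3 - <<'E'
from h import *
where()
for n in('scene','side'):
    c=snap(n);P=cloud(c);f=fx(P)*1000;z=P[...,2];ok=c['range_z']>0
    m=ok&(np.abs(z-.0645)<.004)&(np.abs(f[...,0])<135)&(np.abs(f[...,1]+120)<45)
    q=f[m];print(n,len(q),'x',np.percentile(q[:,0],[.5,99.5]).round(1),'y',np.percentile(q[:,1],[2,98]).round(1))
    m=ok&(z>.112)&(z<.123)&(np.abs(f[...,0]-50)<30)&(np.abs(f[...,1]+130)<30)
    q=f[m];print('  knob',len(q),q.mean(0).round(1)) if m.any() else 0
    # trough dark chips
    g=c['img'].max(-1);m=ok&(np.abs(f[...,0])<70)&(f[...,1]>92)&(f[...,1]<185)&(z<.03)&(g<110)
    N,l,st,ce=cv2.connectedComponentsWithStats(m.astype(np.uint8));print([(ce[i].round().tolist(),int(st[i,4]),f[l==i].mean(0).round().tolist(),z[l==i].mean().round(3)) for i in range(1,N) if st[i,4]>=5])
chips('scene')
a,b=load('side')['img'],load('scene')['img']
cv2.imwrite('pics/fin.png',np.hstack([cv2.resize(a[130:330,190:360],(390,560)),cv2.resize(b[160:345,130:330],(400,560))]))
E
```

```text
time_s: 54.15
ee_pos: [0.5725, -0.079, 0.2069]
eef_rot: [3.14, 0.0, 1.366]
force: [0.1, -0.1, 0.3]
grip_width: 0.0259
grip_force: 0.0
time_s: 54.9
ee_pos: [0.5967, 0.0371, 0.2061]
eef_rot: [3.141, 0.0, 1.366]
force: [-0.1, 0.3, 0.7]
grip_width: 0.0257
grip_force: 0.0
fix mm [63.8 77.4] z 0.2061 [3.141 0.    1.366] [-0.1  0.3  0.7]
scene 1262 x [-120.4  120.5] y [-154.9  -92.3]
  knob 42 [  51.7 -129.8]
[([282.0, 204.0], 42, [-42.0, 120.0], np.float64(0.011)), ([291.0, 213.0], 14, [3.0, 113.0], np.float64(0.012)), ([298.0, 217.0], 14, [29.0, 118.0], np.float64(0.01))]
side 1034 x [-121.7  117.6] y [-153.1  -93.2]
  knob 32 [  48.1 -130.4]
[([249.0, 178.0], 294, [2.0, 147.0], np.float64(0.004))]
```

View pics/fin.png

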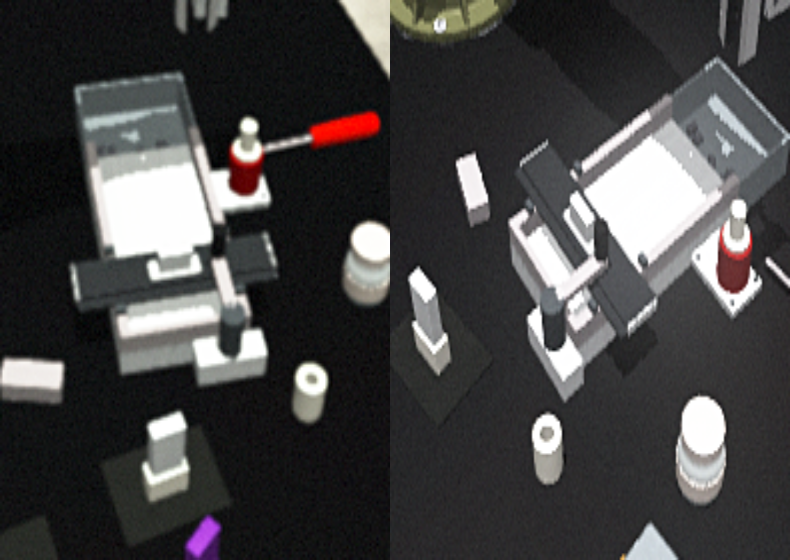

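The final view shows the flap across both rails with the lock arm over it, the knob in line along the bed, the plug seated and the scraper on its pad. Only part of the chips can be counted in the trough, so I'll check it with the wrist camera.

```bash
python3 - <<'E'
from h import *
c=snap('wrist','w9.png')
E
```

```text
(no output)
```

View pics/w9.png

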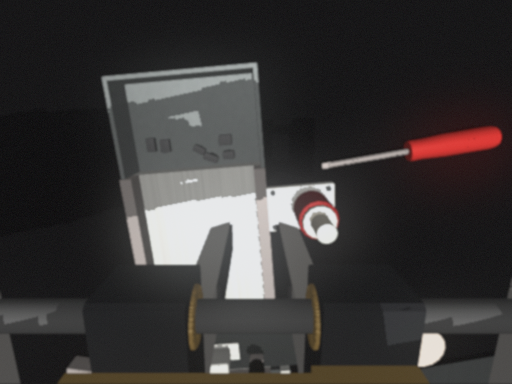

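All six chips lie in the trough: (151,145), (165,146), (200,149), (211,157), (225,140) and (229,154). Plug, flap, lock and scraper are all as required, so I'm handing in.

```bash
python3 -c "
from station import ticket
print(ticket.hand_in())"
```

```text
the job is handed in; nothing more can be done
None
```

The job is done and handed in at about 55 s of the 208 s: plug home in the neck, all six chips in the trough, flap lying across both rails between the lugs with the cam lock shut over it, and scraper upright at the middle of the small pad.

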